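Jug lid held at half-turn

TASK

Put the loose lid on the blue jug: lower its two lugs through the two gaps in the jug's rim until the lid lies flat on the rim, then twist it clockwise (seen from above) half of the way to its lock, to where the lid's grip bar lines up with the jug's handle and spout; do not go on to the lock click. A spring in the neck pushes the lid back, so finish while still gripping the lid and holding it flat and still in that half-open pouring position. Leave the frying pan and the rolling pin where they are.

Things in the scene. Friction and masses are not known exactly. Their poses are not given: they have to be found in the camera images.
- lid: Loose blue bayonet lid, about 160 g. Origin: centre of its plug's underside, z up. Plug 75 mm across, z 0 to 20 mm, lower edge bevelled; flange disc 114 mm across, z 20 to 26 mm; grip bar on top. White vent button (18 mm wide, to z 32 mm) on the flange at +x, not used; the lid fits either way round. Starts upright on its plug on the drainboard (board top at world z 12 mm), any yaw.
- lid_bar (a point): Point in the lid's straight grip bar, on the lid's axis, 50 mm above its origin, axes as the lid's. The bar is 64 mm long (lid x), 18 mm wide (lid y) and spans z 26 to 57 mm of the lid: pinch its long sides from above.
- lid_lug (a point): Outer end of one of the lid's two lugs, which stick out of the plug below the ends of the bar, along the lid's +x and -x, to 45 mm from the axis; each 14 mm wide, z 2 to 9 mm of the lid. This one is at +x, 5.5 mm above the lid's origin.
- jug: Blue plastic jug fixed upright on the drainboard by its rubber suction foot. Origin: centre of its underside, z up; +x points along its loop handle (to 110 mm from the axis, below z 143 mm), -x to the small spout (to 71 mm). 116 mm across, rim top at z 160 mm. Clockwise twist of the seated lid from the gaps: 45 degrees = half-turn (bar along jug x), lock nubs met from 58, lock click at 90.
- jug_mouth (a point): Centre of the jug's mouth at rim height, axes as the jug's. The rim is an inward ledge 8 mm thick with a round opening 80 mm across and two gaps. With the lid seated, flange on rim, the lid's origin lies 20 mm below this point and the lugs, turned clockwise, run under the ledge with 3 mm play in height.
- jug_gap (a point): Middle of one gap in the rim, at rim height, 46 mm from the jug's axis, 45 degrees counter-clockwise (from above) of the handle; the other gap is straight across. Each is 23 mm wide and reaches out to the neck's wall, 52 mm from the axis. The lid enters with its x axis along the line of the gaps; stops block twisting counter-clockwise from there.
- shutter (a joint): Grey sprung ring in the jug's neck that the lugs push clockwise. 0 rad at rest; it follows the lid after the first 6 degrees or so of twist: about 0.67 at the half-turn, 1.4 at the lock click, stop at 1.52. It pushes back with 0.05 N m at rest, 0.10 N m at the half-turn.
- pan: Aluminium frying pan, 220 mm across, 45 mm high, black handle along its +x to 280 mm from the centre, up to 66 mm high; origin at the centre of its underside. Bystander.
- rolling_pin: Wooden rolling pin lying on the board beyond the work, 48 mm thick, 396 mm long along its x axis; origin at the middle, underneath. Bystander.
Not all that is in view belongs to the job. What is shaped like the lid but grey or pink is not meant.

How it is judged:
On the way:
1. the lid lies on the rim with its lugs down through the gaps, not yet twisted (z of lid in the frame of jug_mouth between -0.025 and -0.0155 m and horizontal distance between lid and jug_mouth below 0.005 m and angle between lid's own z axis and vertical below 0.07 rad and angle between the x axis of lid and the x axis of jug, either way round above 0.55 rad and value of joint shutter below 0.3 rad), for 0.1 s.
At the end, for the whole second after the job is handed in: Lid within 5 mm of the mouth's centre, at most 4.5 mm off the rim, tilted under 4 degrees, at rest; grip bar within 10 degrees of the jug's handle line; sprung ring between 0.42 and 0.95 rad; the fingers still grip the lid with over 3 N (z of lid in the frame of jug_mouth between -0.025 and -0.0155 m and horizontal distance between lid and jug_mouth below 0.005 m and angle between lid's own z axis and vertical below 0.07 rad and angle between the x axis of lid and the x axis of jug, either way round below 0.17 rad and value of joint shutter between 0.42 and 0.95 rad and contact force between the fingers and lid above 3 N and angular speed of lid below 0.15 rad/s and linear speed of lid below 0.02 m/s); the arm keeps its last pose, push and grip.
It fails at once if the lid is twisted on to its lock click (value of joint shutter above 1.38 rad).
It fails at once if the frying pan is moved more than 30 mm (distance of pan from where it was at the start of the episode above 0.03 m).
It fails at once if the rolling pin is moved more than 30 mm (distance of rolling_pin from where it was at the start of the episode above 0.03 m).
It also fails if it takes over 45 s, if anything falls off the work surface, if the arm or the gripper's body presses on something with over 40 N, if the wrist force passes 120 N, or if a joint passes its speed limit or range.

ROBOT

A 6-joint arm with a two-finger parallel gripper is mounted at the origin on the work surface. World frame = base frame: x ahead of the robot, y to its left, z up, the work surface at z = 0. Lengths are in m, angles in rad, forces in N, time in s.
With the tool pointing down it reaches from about 0.3 to 0.775 m from the base axis. Payload 14.6 kg.
Tool frame: the origin (TCP) lies at the very end of the fingers, on their centre line; the grasp point (between the pads) lies 19 mm behind it; z points along the fingers, x is the direction in which the jaws open and shut, and the axes are right-handed (so a half turn about z gives the same grasp; the last joint's range is limited). The gripper opens to 94 mm and grips with 3 to 60 N. Pads are 16 mm wide; open, the fingers measure 119 mm over their backs; the gripper's body (75 mm by 177 mm) begins 78 mm behind the grasp point.
Start: joints at [-1.375, 0.3, 1.521, -0, 1.321, -0.067], TCP at [0.143, -0.531, 0.183] pointing down, gripper open.
Joint ranges: [-3.03, 3.03], [-0.79, 2.21], [0.23, 2.52], [-1.04, 4.18], [0, 3.07], [-2.55, 2.55]. Speed limits (rad/s): [2.22, 2.22, 2.57, 3.14, 3.14, 3.14].

INTERFACE

Orientations are given as [roll, pitch, yaw] about the fixed x, y, z axes, in that order (R = Rz(yaw) Ry(pitch) Rx(roll)).
In Python, from station import ctrl gives the robot as it stands.
- The arm moves only by the shell command python3 -m inch 'ROWS' [FORCE]. ROWS is JSON, one flat list of numbers, 7 for each row, row after row: the shift along the tool's x, y, z in cm, then the turn, a rotation vector about the tool's x, y, z in rad, then the opening, from 0 (shut) to 1 (fully open). In form: [tx, ty, tz, wx, wy, wz, claw, tx, ty, tz, wx, wy, wz, claw, ...]. A call has 1 to 20 rows; each row shifts and turns the commanded pose from where the row before left it, along the tool's axes as they then stand; what a row does not reach is not made up. A row lasts 1/8 s, in which the tool goes at most 62.5 mm and 10.7 degrees, less where a joint would pass 70% of its speed; a pose out of reach is approached as far as the arm can. A call is refused whole if a number of a shift passes 6.25 or a number of a turn 0.188, either way. A call with a gripper value outside its range is refused whole. The fingers move at their own pace and stop on an object; FORCE is the grip in N (left out, the last holds). Time passes only in rows, so rows that do not move let the fingers close. It gives the time, the measured TCP pose, the force and the opening at its end, in the units of the state.
- ctrl.get_obs(): the state, without advancing time (a new reading comes with each control period).
- ctrl.camera(name): name is "side" or "top" or "wrist"; returns (picture, depth): 420x560x3 uint8, red, green, blue; 420x560 float32, m along the optical axis (not along the pixel's ray), 0 where there is no reading.
- ctrl.camera_params(name): a dict with "vertical_fov" (degrees; the focal length in pixels is half the picture's height over the tangent of half this angle, whatever the lens; pixels are square), "cx", "cy" (the principal point, pixels), "camera_from_world" (4x4, takes a point from world to camera coordinates); the wrist camera has in their place "mount" (4x4, takes a point from camera to tool coordinates, whose origin is the TCP and whose axes are the tool frame's). Camera axes: x right, y down, z forward; pixel columns grow to the right and rows downward; lengths in m; the calibration is good to about 2 mm. A picture is of the moment at which its call begins: read the wrist's pose just before it. camera_params takes no time and is no camera call.
- ctrl.hand_in(): hands the job in, once; it reports no verdict.
Trained networks look in the newest picture that a camera, given by its name, has taken for a name from the list of things; names that differ only in an ending like _2 or _b are one class to them, and where a whole thing is asked for, a point or a joint stands for the part that bears it (a point fixed in the world has none). Each returns a list of dicts, best first, with "score" (0 to 1); they miss things now and then, are a little off and sometimes report something else, mostly with a low value. They report only what shows in the picture. A call takes as long as a camera call. They do not tell look-alikes from the thing itself.
- ctrl.spot_in(camera, label): "bbox" ([centre column, centre row, width, height] in pixels, round what is visible of it).
- ctrl.place_of(camera, label): "centre" ([column, row] in pixels: a listed point, or the origin of a listed thing).
The state is a dict: "time_s": time; "qpos": joint angles; "joint_vel": joint speeds; "tau": joint torques, N m; "ee_pos": TCP position; "eef_rot": TCP orientation; "force": force on the tool from outside, world axes, zero at the start; "moment": the same for the moment, N m; "grip_width": finger opening in m.
Only numpy, scipy, OpenCV 4.12 (cv2) and the standard library are available. Lean on these libraries where they do the work, as an engineer would, in place of code of your own. Each camera call takes 0.05 s, during which the arm holds its last target. There are 200 camera calls.

## Working session

There is one attempt and no reset: what is moved stays moved. The work goes in short steps, Python scripts to look and compute and a shell command to move; the robot and the scene stay as the last step left them, time stands still between calls to the robot, and variables do not carry over. Pictures are saved under pics/ and viewed, about 8 in all and at most 12, crops included, and the job is handed in when it is done.

```bash
mkdir -p pics; cat > h.py <<'E'
import numpy as np, cv2
from station import ctrl
from scipy.spatial.transform import Rotation as R
def cam(name):
    o=ctrl.get_obs(); p=ctrl.camera_params(name); im,d=ctrl.camera(name)
    f=im.shape[0]/2/np.tan(np.radians(p["vertical_fov"])/2)
    if "mount" in p:
        T=np.eye(4); T[:3,:3]=R.from_euler('xyz',o["eef_rot"]).as_matrix(); T[:3,3]=o["ee_pos"]
        W=T@np.array(p["mount"])
    else: W=np.linalg.inv(np.array(p["camera_from_world"]))
    return im,d,(f,p["cx"],p["cy"],W)
def w(u,v,z,K):
    f,cx,cy,W=K; c=np.array([(u-cx)/f*z,(v-cy)/f*z,z,1]); return (W@c)[:3]
def cloud(d,K):
    f,cx,cy,W=K; v,u=np.mgrid[:d.shape[0],:d.shape[1]]
    P=np.stack([(u-cx)/f*d,(v-cy)/f*d,d],-1); return P@W[:3,:3].T+W[:3,3]
def px(P,K):
    f,cx,cy,W=K; c=np.linalg.inv(W)@np.append(P,1); return c[0]/c[2]*f+cx,c[1]/c[2]*f+cy
def onz(u,v,z,K):
    f,cx,cy,W=K; r=W[:3,:3]@np.array([(u-cx)/f,(v-cy)/f,1]); return W[:3,3]+r*(z-W[2,3])/r[2]
def save(n,im): cv2.imwrite("pics/"+n,im[...,::-1])
E
python3 - <<'E'
from h import *
print(ctrl.get_obs())
for n in("top","side"):
    im,d,K=cam(n); save(n+"0.png",im); print(n,K[0],K[3].round(3).tolist())
    np.savez(n+".npz",im=im,d=d)
    C=cloud(d,K)
    for l in("lid","lid_bar","jug","jug_mouth","jug_gap","lid_lug","pan","rolling_pin"):
        for r in ctrl.place_of(n,l):
            u,v=r["centre"]; a=C[min(419,max(0,int(v))),min(559,max(0,int(u)))]
            print(l,round(r["score"],2),np.round([u,v]),a.round(3))
E
```

```text
{'time_s': 0.0, 'qpos': array([-1.37461225e+00,  3.00463978e-01,  1.52156939e+00,  4.25725091e-05,
        1.32070208e+00, -6.65583421e-02]), 'joint_vel': array([ 0.00069602,  0.00104213,  0.00255314, -0.00079665,  0.00026122,
       -0.00099238]), 'tau': array([ 1.25940158e-03, -5.31804264e+01, -3.52738094e+01,  7.08442647e-02,
        2.44195590e-02, -9.08706420e-05]), 'ee_pos': array([ 0.14282709, -0.53083822,  0.1828952 ]), 'eef_rot': array([-3.14147550e+00,  1.13752165e-03, -1.30806440e+00]), 'force': array([-1.16624987, -0.18893665, -0.23763376]), 'moment': array([-0.00974831, -0.02020577,  0.00789007]), 'grip_width': 0.09368054993328365}
top 483.051169452614 [[-0.029, -0.98, 0.197, 0.238], [-1.0, 0.03, -0.0, 0.162], [-0.006, -0.197, -0.98, 1.409], [0.0, 0.0, 0.0, 1.0]]
lid 0.76 [272. 208.] [0.529 0.207 0.064]
lid 0.7 [184. 315.] [0.235 0.452 0.059]
lid 0.65 [247. 310.] [0.246 0.282 0.055]
lid_bar 0.92 [178. 320.] [0.221 0.478 0.029]
lid_bar 0.85 [245. 314.] [0.232 0.288 0.054]
lid_bar 0.84 [270. 204.] [0.535 0.209 0.073]
lid_bar 0.7 [349. 121.] [ 0.784 -0.03   0.058]
jug 0.61 
[... 426 characters left out ...]
.581, -0.742, 1.06], [0.001, -0.787, -0.617, 0.884], [0.0, 0.0, 0.0, 1.0]]
lid 0.88 [260. 245.] [0.533 0.231 0.039]
lid 0.74 [348. 291.] [0.245 0.303 0.025]
lid 0.71 [337. 346.] [0.237 0.483 0.027]
lid_bar 0.95 [342. 333.] [0.23  0.462 0.057]
lid_bar 0.83 [261. 236.] [0.534 0.219 0.064]
lid_bar 0.55 [354. 281.] [0.238 0.291 0.056]
jug 0.72 [281. 182.] [ 0.57  -0.08   0.063]
jug_mouth 0.64 [278. 149.] [ 0.612 -0.165  0.143]
jug_gap 0.86 [270. 149.] [ 0.64  -0.147  0.147]
lid_lug 0.93 [352. 332.] [0.211 0.444 0.042]
lid_lug 0.63 [252. 254.] [0.552 0.249 0.011]
lid_lug 0.6 [342. 277.] [0.273 0.268 0.031]
pan 0.9 [191. 307.] [0.626 0.486 0.015]
rolling_pin 0.85 [223. 187.] [ 0.772 -0.012  0.034]
```

View pics/top0.png

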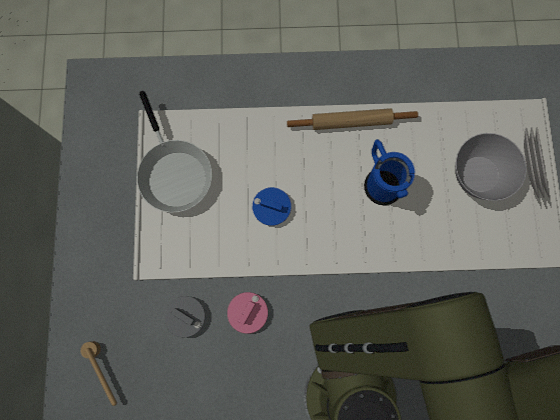

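```bash
python3 - <<'E'
from h import *
t=np.load("top.npz")["im"];s=np.load("side.npz")["im"]
a=cv2.resize(t[90:350,140:440],(600,520),interpolation=cv2.INTER_CUBIC)
b=cv2.resize(s[130:380,220:390],None,fx=2,fy=2)
save("a.png",np.hstack([cv2.resize(t[150:350,150:310],(400,500),interpolation=cv2.INTER_CUBIC),cv2.resize(s[130:380,220:390],(340,500),interpolation=cv2.INTER_CUBIC)]))
E
```

```text
(no output)
```

View pics/a.png

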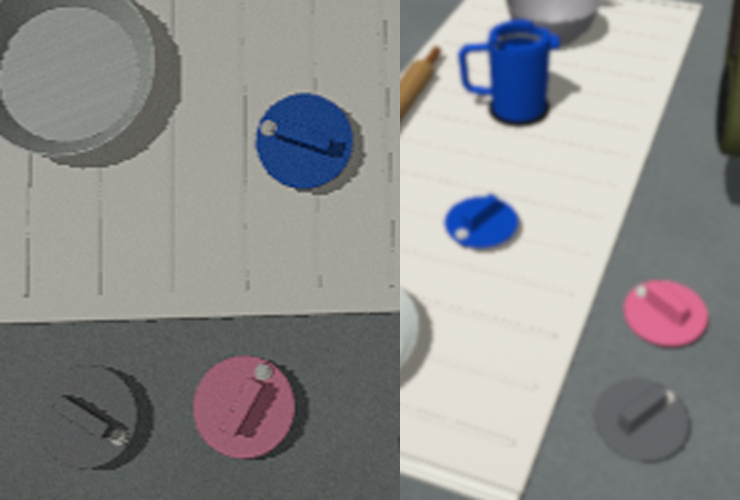

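Candidates in the top view are blue (272,207), pink (247,313) and grey (187,316). The blue one on the drainboard, with the white button and blue bar, is the lid. The jug is at about (390,178), its handle towards the rolling pin.

```bash
cat >> h.py <<'E'
from scipy.optimize import least_squares
def blue(im):
    h=cv2.cvtColor(im,cv2.COLOR_RGB2HSV); return (h[...,0]>100)&(h[...,0]<130)&(h[...,1]>120)&(h[...,2]>30)
E
python3 - <<'E'
from h import *
for n in("top","side"):
    im,d,K=cam(n); C=cloud(d,K); B=blue(im)&(d>0)
    P=C[B]
    L=P[np.hypot(P[:,0]-.53,P[:,1]-.21)<.09]; 
    F=L[(L[:,2]>.03)&(L[:,2]<.046)]; bar=L[(L[:,2]>.06)&(L[:,2]<.08)]
    (c,r)=cv2.minEnclosingCircle(F[:,:2].astype(np.float32)); print(n,"flange",c,r,np.median(F[:,2]),"bar",bar.mean(0),cv2.minAreaRect(bar[:,:2].astype(np.float32)),len(bar))
    J=P[np.hypot(P[:,0]-.57,P[:,1]+.11)<.17]
    Rm=J[(J[:,2]>.165)&(J[:,2]<.18)]
    print("rim",np.median(Rm[:,2]),len(Rm),Rm.min(0),Rm.max(0))
    f=lambda p:np.hypot(Rm[:,0]-p[0],Rm[:,1]-p[1])-.049
    s=least_squares(f,[.57,-.11],loss='soft_l1',f_scale=.005); c=s.x; print("c",c,np.std(f(c)))
    H=J[(J[:,2]>.05)&(J[:,2]<.147)&(np.hypot(*(J[:,:2]-c).T)>.075)]
    print("handle",len(H),np.median(H,0),np.degrees(np.arctan2(*(np.median(H,0)[:2]-c)[::-1])))
    # white button
    hs=cv2.cvtColor(im,cv2.COLOR_RGB2HSV); m=(np.hypot(C[...,0]-.53,C[...,1]-.21)<.05)&(hs[...,1]<70)&(C[...,2]>.03)
    print("button",m.sum(),C[m].mean(0))
E
```

```text
top flange (0.5377709865570068, 0.2064288705587387) 0.05629705265164375 0.03795127586983238 bar [0.53742368 0.20584917 0.06766536] ((0.537663996219635, 0.20593470335006714), (0.06418870389461517, 0.019137756898999214), 69.54029846191406) 145
rim 0.17141299850759162 537 [ 0.52568034 -0.17857362  0.16501292] [ 0.64666089 -0.07098724  0.17921935]
c [ 0.59175322 -0.12599521] 0.0053580499085378284
handle 86 [ 0.68029627 -0.09246774  0.0936577 ] 20.739531781803127
button 27 [0.55295932 0.24696296 0.04222148]
side flange (0.5379447937011719, 0.20976191759109497) 0.05663911625742912 0.03680712065388558 bar [0.53660944 0.21150462 0.06593435] ((0.5372147560119629, 0.20902003347873688), (0.061949845403432846, 0.019119935110211372), 70.03557586669922) 101
rim 0.16989456857071628 199 [ 0.52326247 -0.17893196  0.16508189] [ 0.64367879 -0.07100956  0.17437474]
c [ 0.59045475 -0.12378515] 0.005107363454570955
handle 69 [ 0.68315548 -0.08929282  0.0993773 ] 20.40936040556863
button 22 [0.54751895 0.24059257 0.04251114]
```

```bash
python3 -m inch '[-3.81,-3.58,-0.4,0,0,0,1,-3.81,-3.58,-0.4,0,0,0,1,-3.81,-3.58,-0.4,0,0,0,1,-3.81,-3.58,-0.4,0,0,0,1,-3.81,-3.58,-0.4,0,0,0,1,-3.81,-3.58,-0.4,0,0,0,1,-3.81,-3.58,-0.4,0,0,0,1,-3.81,-3.58,-0.4,0,0,0,1,-3.81,-3.58,-0.4,0,0,0,1,-3.81,-3.58,-0.4,0,0,0,1,-3.81,-3.58,-0.4,0,0,0,1,-3.81,-3.58,-0.4,0,0,0,1,-3.81,-3.58,-0.4,0,0,0,1,-3.81,-3.58,-0.4,0,0,0,1,-3.81,-3.58,-0.4,0,0,0,1,-3.81,-3.58,-0.4,0,0,0,1]'
python3 -m inch '[0,0,0,0,0,-0.16,1,0,0,0,0,0,-0.16,1,0,0,0,0,0,-0.16,1,0,0,0,0,0,-0.16,1,0,0,0,0,0,-0.16,1,0,0,0,0,0,-0.16,1,0,0,0,0,0,0,1]'
python3 - <<'E'
from h import *
im,d,K=cam("wrist"); save("w1.png",im); C=cloud(d,K)
print(ctrl.camera_params("wrist")["mount"])
B=blue(im)&(d>0); L=C[B]; 
F=L[(L[:,2]>.03)&(L[:,2]<.046)]; bar=L[(L[:,2]>.06)&(L[:,2]<.08)]
print(cv2.minEnclosingCircle(F[:,:2].astype(np.float32)),np.median(F[:,2]),bar.mean(0),cv2.minAreaRect(bar[:,:2].astype(np.float32)),len(bar))
E
```

```text
time_s: 3.0
ee_pos: [0.5382, 0.2081, 0.2476]
eef_rot: [-3.141, -0.0, -1.308]
force: [0.2, -0.4, 0.8]
grip_width: 0.094
time_s: 3.88
ee_pos: [0.5376, 0.2064, 0.2474]
eef_rot: [3.142, 0.0, -0.349]
force: [-0.4, -0.3, -0.3]
grip_width: 0.0939
[[ 9.99999731e-01  7.52361473e-05 -7.29460361e-04 -7.58236466e-04]
 [ 1.18623037e-04  9.65027169e-01  2.62149860e-01 -7.61503222e-02]
 [ 7.23672213e-04 -2.62149876e-01  9.65026900e-01 -2.01640070e-01]
 [ 0.00000000e+00  0.00000000e+00  0.00000000e+00  1.00000000e+00]]
((0.5395621061325073, 0.07035158574581146), 0.19129513204097748) 0.03832376589093714 [0.55463186 0.09841227 0.06940634] ((0.5707359910011292, 0.06461270898580551), (0.08149760216474533, 0.35059693455696106), 4.554927825927734) 1648
```

View pics/w1.png

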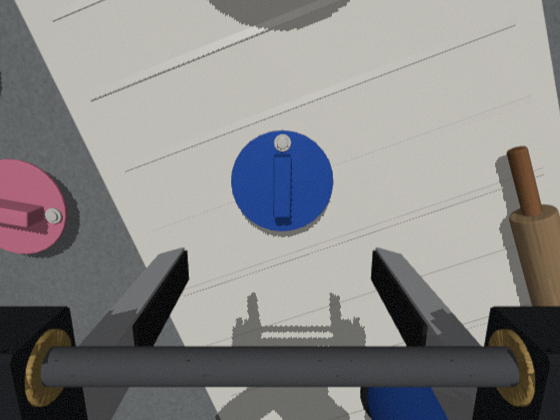

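The blue lid is at (282,181), its bar upright in the picture between the fingers; the jug shows at the lower right.

```bash
cat >> h.py <<'E'
def lidfit(C,im,c0=(.538,.207)):
    B=blue(im); L=C[B]; L=L[np.hypot(L[:,0]-c0[0],L[:,1]-c0[1])<.08]
    F=L[(L[:,2]>.03)&(L[:,2]<.046)]; bar=L[(L[:,2]>.062)&(L[:,2]<.08)]
    print("flange",cv2.minEnclosingCircle(F[:,:2].astype(np.float32)),np.median(F[:,2]),"bar",cv2.minAreaRect(bar[:,:2].astype(np.float32)),len(bar),np.median(bar[:,2]))
E
python3 - <<'E'
from h import *
im,d,K=cam("wrist"); lidfit(cloud(d,K),im)
for l in ("lid","lid_bar"):
    for r in ctrl.place_of("wrist",l)[:2]: print(l,r["score"],onz(*r["centre"],.012 if l=="lid" else .062,K))
E
```

```text
flange ((0.5386809706687927, 0.20525246858596802), 0.05656389892101288) 0.03830125995362518 bar ((0.5392518043518066, 0.20611116290092468), (0.06346111744642258, 0.016869070008397102), 69.87749481201172) 1033 0.06823963470399941
lid 0.91 [0.24458127 0.28300788 0.012     ]
lid 0.88 [0.53951171 0.20672685 0.012     ]
lid_bar 0.93 [0.25037746 0.283185   0.062     ]
lid_bar 0.68 [0.53895963 0.20810514 0.062     ]
```

```bash
python3 -m inch '[0.15,0,4.5,0,0,0,1,0,0,4.5,0,0,0,1,0,0,4.5,0,0,0,1,0,0,4.5,0,0,0,1,0,0,0.8,0,0,0,1,0,0,0.8,0,0,0,1,0,0,0.8,0,0,0,1,0,0,0,0,0,0,1,0,0,0,0,0,0,0.1,0,0,0,0,0,0,0,0,0,0,0,0,0,0,0,0,0,0,0,0,0,0,0,0,0,0,0,0]' 40; python3 -c "
from h import *
o=ctrl.get_obs();print(o['force'],o['moment'],o['ee_pos'],o['grip_width'])"
```

```text
time_s: 5.7
ee_pos: [0.5391, 0.2059, 0.0435]
eef_rot: [3.142, 0.0, -0.348]
force: [0.3, 0.3, -0.4]
grip_width: 0.0475
[ 0.25826666  0.27108882 -0.391908  ] [-0.09203677 -0.1098953  -0.01462646] [0.539059   0.20585276 0.04345569] 0.0475324180605424
```

```bash
python3 -m inch '[0,0,0,0,0,0,0,0,0,0,0,0,0,0,0,0,0,0,0,0,0,0,0,0,0,0,0,0,0,0,0,0,0,0,0,0,0,0,0,0,0,0,0,0,0,0,0,0,0]'; python3 -m inch '[0,0,-1,0,0,0,0,0,0,-3,0,0,0,0,0,0,-4.5,0,0,0,0,0,0,-4.5,0,0,0,0,0,0,-4.5,0,0,0,0,0,0,-4,0,0,0,0,0,0,0,0,0,0,0]'; python3 - <<'E'
from h import *
im,d,K=cam("wrist"); save("w2.png",im); C=cloud(d,K); o=ctrl.get_obs(); print(o['force'],o['moment'],o['grip_width'])
E
```

```text
time_s: 6.58
ee_pos: [0.5391, 0.2059, 0.0434]
eef_rot: [-3.142, -0.0, -0.348]
force: [1.0, 0.4, -1.2]
grip_width: 0.0166
time_s: 7.45
ee_pos: [0.5398, 0.2061, 0.2621]
eef_rot: [-3.138, -0.005, -0.348]
force: [0.0, 1.2, -2.0]
grip_width: 0.0167
[ 0.41167575  0.32576458 -1.48889436] [-0.03934437 -0.05035664  0.00695487] 0.01709146332191352
```

View pics/w2.png

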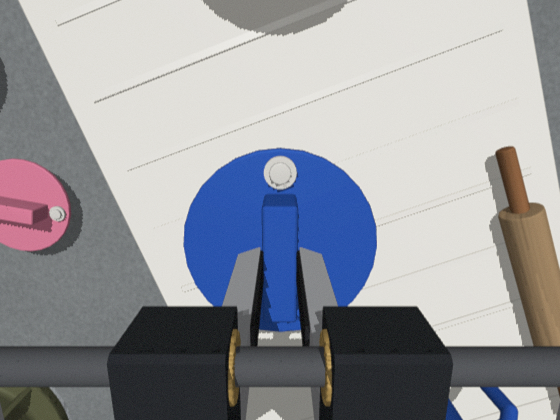

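```bash
python3 -m inch '[1.34,3.62,-0.98,0,0,0,0,1.34,3.62,-0.98,0,0,0,0,1.34,3.62,-0.98,0,0,0,0,1.34,3.62,-0.98,0,0,0,0,1.34,3.62,-0.98,0,0,0,0,1.34,3.62,-0.98,0,0,0,0,1.34,3.62,-0.98,0,0,0,0,1.34,3.62,-0.98,0,0,0,0,1.34,3.62,-0.98,0,0,0,0,1.34,3.62,-0.98,0,0,0,0,1.34,3.62,-0.98,0,0,0,0,1.34,3.62,-0.98,0,0,0,0,0,0,0,0,0,0,0,0,0,0,0,0,0,0]'; python3 - <<'E'
from h import *
im,d,K=cam("wrist"); save("w3.png",im); o=ctrl.get_obs(); np.savez("w3.npz",im=im,d=d,f=K[:3],W=K[3],p=o['ee_pos'],r=o['eef_rot'])
print(o['force'],o['moment'],o['grip_width'])
for l in ("jug","jug_mouth","jug_gap"):
    for r in ctrl.place_of("wrist",l)[:3]: print(l,r["score"],np.round(r["centre"]),onz(*r["centre"],.012 if l=="jug" else .172,K))
E
```

```text
time_s: 9.25
ee_pos: [0.542, -0.2569, 0.3747]
eef_rot: [-3.141, 0.002, -0.348]
force: [0.4, -0.0, -2.1]
grip_width: 0.0166
[ 0.08781316 -0.24675254 -1.54071704] [-0.05854301 -0.05921718  0.0142202 ] 0.0166215878904303
jug 0.74 [284.  64.] [ 0.59383181 -0.12725477  0.012     ]
jug_mouth 0.92 [287.  46.] [ 0.59456414 -0.12896437  0.172     ]
```

View pics/w3.png

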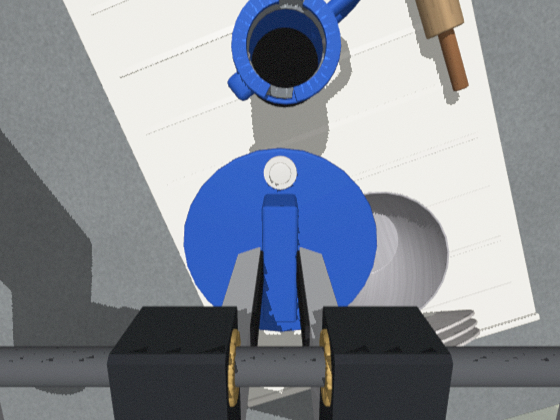

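The jug mouth is at about (287,47), with gaps at about (292,5) and (282,93), the handle upper right and the spout at (240,85). The lid hangs level below at (280,240).

```bash
cat > m.py <<'E'
from h import *
z=np.load("w3.npz"); im,d,W=z["im"],z["d"],z["W"]; K=(*z["f"],W); C=cloud(d,K); B=blue(im)&(d>0)
p=z["p"]; T=R.from_euler('xyz',z["r"]).as_matrix()
J=C[B&(np.mgrid[:420,:560][0]<120)]
Rm=J[(J[:,2]>.164)&(J[:,2]<.18)]; print("rimz",np.median(Rm[:,2]),len(Rm))
c=np.array([.593,-.127])
# outer edge: ray maxima per angle, excluding spout
for _ in range(5):
    a=np.degrees(np.arctan2(Rm[:,1]-c[1],Rm[:,0]-c[0])); r=np.hypot(*(Rm[:,:2]-c).T)
    E=[];I=[]
    for k in range(-180,180,6):
        m=(a>=k)&(a<k+6)
        if m.sum()>3:
            q=Rm[m][np.argmax(r[m]),:2]; E.append(q); I.append((k+3,r[m].min()*1e3,r[m].max()*1e3))
    E=np.array(E); s=least_squares(lambda x:np.hypot(*(E-x[:2]).T)-x[2],[*c,.058],loss='soft_l1',f_scale=.001); c=s.x[:2]
print("outer fit",s.x)
for i in I: print("%d:%.0f-%.0f"%i,end=" ")
print()
s2=least_squares(lambda x:np.hypot(*(Rm[:,:2]-x).T)-.049,c,loss='soft_l1',f_scale=.004); print("band fit",s2.x)
H=J[(J[:,2]>.05)&(J[:,2]<.15)&(np.hypot(*(J[:,:2]-c).T)>.075)]; h=np.median(H,0); print("handle",len(H),h,np.degrees(np.arctan2(h[1]-c[1],h[0]-c[0])))
Sp=Rm[np.hypot(*(Rm[:,:2]-c).T)>.062]; h=Sp.mean(0); print("spout",len(Sp),np.degrees(np.arctan2(c[1]-h[1],c[0]-h[0])))
# lid in tool frame
L=C[B&(np.mgrid[:420,:560][0]>140)]; t=(L-p)@T
print("tool z hist",np.percentile(t[:,2],[1,10,50,90,99]).round(4))
F=t[np.abs(t[:,2]-np.percentile(t[:,2],60))<.004]
A=np.c_[F[:,:2],np.ones(len(F))]; k,*_=np.linalg.lstsq(A,F[:,2],rcond=None); print("flange plane slope (tilt rad),z",k)
r=np.hypot(*F[:,:2].T); an=np.degrees(np.arctan2(F[:,1],F[:,0])); E=np.array([F[(an>=q)&(an<q+5)][np.argmax(r[(an>=q)&(an<q+5)]),:2] for q in range(-175,0,5) if ((an>=q)&(an<q+5)).sum()>5])
s=least_squares(lambda x:np.hypot(*(E-x[:2]).T)-x[2],[0,0,.057],loss='soft_l1',f_scale=.001); print("lid centre in tool",s.x)
b=t[t[:,2]<-.02]; print("bar",cv2.minAreaRect(b[:,:2].astype(np.float32)),np.median(b[:,2]),len(b))
hs=cv2.cvtColor(im,cv2.COLOR_RGB2HSV); m=(hs[...,1]<60)&(np.hypot(np.mgrid[:420,:560][0]-172,np.mgrid[:420,:560][1]-280)<14); q=((C[m]-p)@T).mean(0); print("button tool",q)
E
python3 m.py
```

```text
rimz 0.1720372282074299 3899
outer fit [ 0.59336643 -0.12886704  0.05404754]
-177:39-60 -171:39-68 -165:39-68 -159:39-68 -153:39-68 -147:39-55 -141:38-54 -135:39-53 -129:50-53 -123:51-53 -117:50-53 -111:51-53 -105:50-53 -99:39-54 -93:39-53 -87:39-54 -81:39-54 -75:39-54 -69:39-54 -63:39-54 -57:40-54 -51:39-54 -45:40-54 -39:40-53 -33:40-55 -27:40-55 -21:40-55 -15:40-54 -9:40-54 -3:41-54 3:41-55 9:41-55 15:41-55 21:41-56 27:41-55 33:41-55 39:42-50 45:41-46 81:42-43 87:42-44 93:41-46 99:41-49 105:41-52 111:41-54 117:41-54 123:41-55 129:41-54 135:40-54 141:40-54 147:40-56 153:40-54 159:40-53 165:40-55 171:40-55 177:39-53 
band fit [ 0.59211746 -0.12980482]
handle 168 [ 0.67967555 -0.10301081  0.07502326] 16.677007346520423
spout 139 17.851486205012495
tool z hist [-0.0257 -0.0245  0.0052  0.0061  0.0068]
flange plane slope (tilt rad),z [-0.00305905  0.00139476  0.00539114]
lid centre in tool [-0.00070363  0.0001753   0.05610658]
bar ((-0.00045759417116642, -0.0007534399628639221), (0.04020256921648979, 0.0659000352025032), 0.5017785429954529) -0.024562586842118532 4156
button tool [-5.63321959e-04 -4.39503930e-02 -8.69374850e-05]
```

```bash
python3 -m inch '[0,-1.5,0,0,0,0,0,0,-1.5,0,0,0,0,0,0,0,0,0,0,0,0,0,0,0,0,0,0,0,0,0,0,0,0,0,0]'; python3 - <<'E'
from h import *
im,d,K=cam("wrist"); save("w4.png",cv2.resize(im[0:200,180:400],None,fx=3,fy=3)); o=ctrl.get_obs(); np.savez("w3.npz",im=im,d=d,f=K[:3],W=K[3],p=o['ee_pos'],r=o['eef_rot'])
print(o['force'],o['moment'],o['grip_width'])
E
sed -i 's/<120/<145/;s/>140/>148/' m.py; cat >> m.py <<'E'
print("---inner")
def inner(Q,c):
    a=np.degrees(np.arctan2(Q[:,1]-c[1],Q[:,0]-c[0])); r=np.hypot(*(Q[:,:2]-c).T); I=[]
    for k in range(-180,180,3):
        m=(a>=k)&(a<k+3)
        if m.sum()>2: j=np.where(m)[0][np.argmin(r[m])]; I.append((k+1.5,r[j],*Q[j,:2]))
    return np.array(I)
for _ in range(5):
    I=inner(Rm,c); N=I[I[:,1]<.045]
    c=least_squares(lambda x:np.hypot(*(N[:,2:]-x[:2]).T)-x[2],[*c,.04],loss='soft_l1',f_scale=.001).x; print(c); c=c[:2]
for i in I: print("%d:%.0f"%(i[0],i[1]*1e3),end=" ")
h=np.median(H,0); print("\nhandle",np.degrees(np.arctan2(h[1]-c[1],h[0]-c[0])))
h=Sp.mean(0); print("spout",np.degrees(np.arctan2(c[1]-h[1],c[0]-h[0])),"tool",p)
E
python3 m.py
```

```text
time_s: 10.07
ee_pos: [0.5522, -0.2294, 0.376]
eef_rot: [3.142, 0.0, -0.348]
force: [-0.8, -1.9, -1.3]
grip_width: 0.0166
[ 0.37344033  0.51955589 -0.40767236] [-0.01956098 -0.03530834 -0.01057722] 0.016864518171509343
rimz 0.17208643556539382 3951
outer fit [ 0.59360934 -0.12815385  0.0544072 ]
-177:39-58 -171:39-69 -165:39-69 -159:39-69 -153:40-68 -147:39-56 -141:40-54 -135:39-54 -129:51-54 -123:51-54 -117:51-54 -111:51-54 -105:50-54 -99:39-54 -93:39-54 -87:39-54 -81:40-54 -75:39-54 -69:40-54 -63:40-53 -57:40-55 -51:40-55 -45:40-55 -39:40-54 -33:40-54 -27:40-55 -21:40-55 -15:40-55 -9:40-54 -3:40-54 3:40-54 9:41-54 15:41-55 21:41-55 27:41-54 33:41-54 39:41-54 45:41-54 51:52-55 57:53-55 63:53-55 69:53-55 75:50-55 81:41-55 87:41-54 93:41-54 99:41-54 105:41-54 111:41-54 117:40-54 123:40-54 129:40-54 135:40-54 141:40-54 147:40-54 153:40-54 159:40-54 165:40-55 171:40-55 177:40-54 
band fit [ 0.5925781  -0.12874576]
handle 211 [ 0.68513488 -0.10074016  0.14486984] 16.67398822524291
spout 132 18.124429297513128
tool z hist [-0.0261 -0.0249  0.0047  0.0057  0.0064]
flange plane slope (tilt 
[... 723 characters left out ...]
-97:40 -94:41 -91:40 -88:40 -85:40 -82:40 -79:40 -76:40 -73:40 -70:40 -67:41 -64:41 -61:40 -58:40 -55:40 -52:40 -49:40 -46:40 -43:40 -40:40 -37:40 -34:40 -31:40 -28:40 -25:40 -22:40 -19:40 -16:40 -13:40 -10:40 -7:40 -4:40 -1:40 1:40 4:40 7:40 10:40 13:40 16:40 19:40 22:40 25:40 28:40 31:40 34:40 37:40 40:40 43:40 46:40 49:52 52:53 55:52 58:53 61:52 64:53 70:53 73:53 76:51 79:43 82:40 85:40 88:40 91:40 94:40 97:40 100:40 103:40 106:40 109:40 112:40 115:40 118:40 121:40 124:40 127:40 130:40 133:40 136:40 139:40 142:40 145:40 148:40 151:40 154:40 157:40 160:40 163:40 166:40 169:40 172:40 175:40 178:40 
handle 16.359402860386023
spout 18.568837527277093 tool [ 0.5521903  -0.22947423  0.37599263]
```

View pics/w4.png

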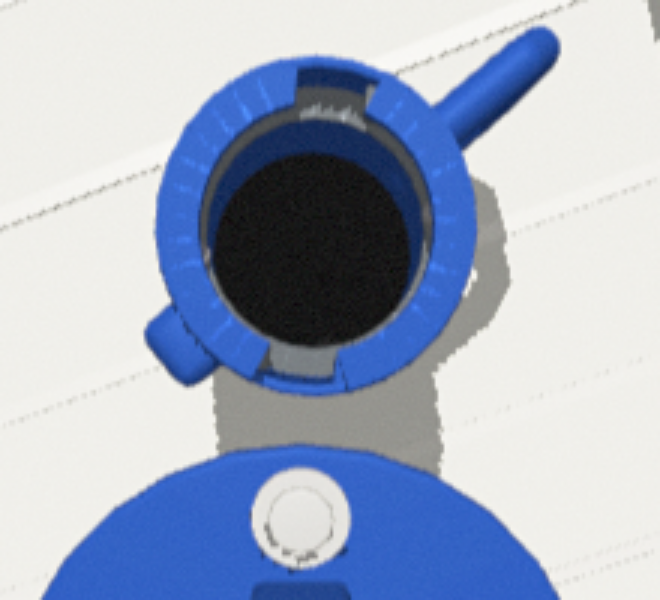

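The mouth centre is (0.594,-0.1275), rim at 0.172, and the gap line is at 63.5° (both gaps and the spout agree), so jug yaw is about 18.5°. The lid needs about 6.6° clockwise before entry.

```bash
python3 -m inch '[0,0,0,0,0,0.114,0,-0.19,-2.75,0,0,0,0,0,-0.19,-2.75,0,0,0,0,0,-0.18,-2.75,0,0,0,0,0,-0.18,-2.75,0,0,0,0,0,0,0,4,0,0,0,0,0,0,4,0,0,0,0,0,0,4,0,0,0,0,0,0,3.5,0,0,0,0,0,0,0,0,0,0,0,0,0,0,0,0,0,0,0,0,0,0,0,0,0]'; python3 - <<'E'
from h import *
o=ctrl.get_obs(); print(o['force'],o['moment'],o['ee_pos'],o['eef_rot'])
im,d,K=cam("wrist"); save("w5.png",im)
E
```

```text
time_s: 11.62
ee_pos: [0.5953, -0.1276, 0.2228]
eef_rot: [-3.141, -0.003, -0.462]
force: [-0.7, -0.1, -1.1]
grip_width: 0.0168
[-0.67922877 -0.09420514 -1.07058131] [-0.08196593 -0.01070256  0.00522422] [ 0.59527426 -0.12759024  0.22283167] [-3.14109255e+00 -2.53624479e-03 -4.62090283e-01]
```

```bash
python3 -m inch '[-0.06,0,0.8,0,0,0,0,0,0,0.5,0,0,0,0,0,0,0.4,0,0,0,0,0,0,0.4,0,0,0,0,0,0,0.3,0,0,0,0,0,0,0.3,0,0,0,0,0,0,0,0,0,0,0]'; python3 - <<'E'
from h import *
o=ctrl.get_obs(); print(o['force'],o['moment'],o['ee_pos'],o['eef_rot'])
E
```

```text
time_s: 12.55
ee_pos: [0.5941, -0.1271, 0.1938]
eef_rot: [3.142, 0.0, -0.462]
force: [0.3, 0.2, -1.5]
grip_width: 0.0164
[ 0.30555529  0.15126266 -1.51958434] [-0.07496376 -0.03599642 -0.00827964] [ 0.59413804 -0.12709227  0.19384945] [ 3.14155883e+00  2.54388548e-04 -4.62013250e-01]
```

No contact, and the lugs are about 5 mm into the gaps. Continuing down to the rim.

```bash
python3 -m inch '[0,0,0.3,0,0,0,0,0,0,0.3,0,0,0,0,0,0,0.2,0,0,0,0,0,0,0.2,0,0,0,0,0,0,0.1,0,0,0,0,0,0,0,0,0,0,0,0,0,0,0,0,0,0]'; python3 - <<'E'
from h import *
o=ctrl.get_obs(); print(o['force'],o['moment'],o['ee_pos'],o['eef_rot'])
E
```

```text
time_s: 13.42
ee_pos: [0.5942, -0.1271, 0.1833]
eef_rot: [-3.142, -0.0, -0.462]
force: [-2.4, 0.8, 2.0]
grip_width: 0.0168
[-2.38605755  0.83413651  1.99932258] [0.06370787 0.29304598 0.01728825] [ 0.59420744 -0.127109    0.18330881] [-3.14154379e+00 -2.67362481e-04 -4.62003208e-01]
```

```bash
python3 -m inch '[0,0,0.1,0,0,0,0,0,0,0,0,0,0,0,0,0,0,0,0,0,0,0,0,0,0,0,0,0]'; python3 - <<'E'
from h import *
o=ctrl.get_obs(); print(o['force'],o['moment'],o['ee_pos'],o['eef_rot'])
im,d,K=cam("wrist"); o2=ctrl.get_obs(); C=cloud(d,K); save("w6.png",im)
B=blue(im)&(d>0)&(np.mgrid[:420,:560][0]>100); L=C[B]; F=L[(L[:,2]>.172)&(L[:,2]<.184)]
A=np.c_[F[:,:2]-F[:,:2].mean(0),np.ones(len(F))]; print("plane",np.linalg.lstsq(A,F[:,2],rcond=None)[0],len(F))
bar=L[(L[:,2]>.2)&(L[:,2]<.22)]; print(cv2.minAreaRect(bar[:,:2].astype(np.float32)))
E
```

```text
time_s: 13.92
ee_pos: [0.5943, -0.1271, 0.1833]
eef_rot: [-3.141, -0.001, -0.462]
force: [-5.4, 1.1, 9.0]
grip_width: 0.0167
[-5.43153569  1.10648053  8.98784264] [ 0.2530543   0.98128625 -0.00540813] [ 0.59426204 -0.12713313  0.18325253] [-3.14140353e+00 -1.07389166e-03 -4.61988919e-01]
plane [-0.00142438 -0.00083212  0.17835458] 17362
((0.5890312194824219, -0.12466767430305481), (0.06418627500534058, 0.0289393812417984), 65.23756408691406)
```

View pics/w6.png

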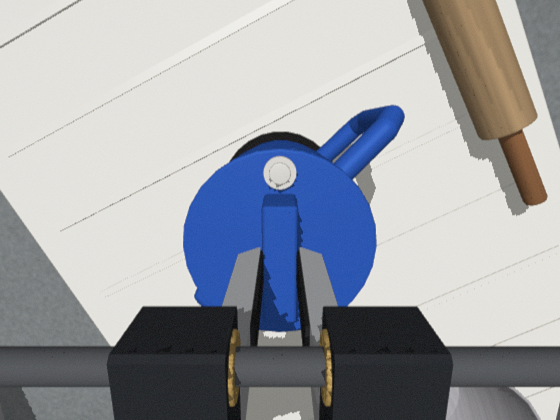

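Flange top is at 0.1784 (rim + 6 mm), flat, pressed with 9 N and not yet twisted, so it is seated in the gaps. Next I relieve the side load and twist in two parts.

```bash
python3 -m inch '[-0.06,0.03,0,0,0,0,0,0,0,0,0,0,0,0,0,0,0,0,0,0.08,0,0,0,0,0,0,0.08,0,0,0,0,0,0,0.08,0,0,0,0,0,0,0.08,0,0,0,0,0,0,0.08,0,0,0,0,0,0,0,0]' 50; python3 - <<'E'
from h import *
o=ctrl.get_obs(); print(o['force'],o['moment'],o['ee_pos'],o['eef_rot'])
E
```

```text
time_s: 14.98
ee_pos: [0.5944, -0.1273, 0.1833]
eef_rot: [-3.14, -0.003, -0.863]
force: [2.1, -1.3, 6.8]
grip_width: 0.0163
[ 2.14022855 -1.26456194  6.84293914] [-0.05793992 -0.36602243  0.18189514] [ 0.59441325 -0.1273229   0.18328896] [-3.13969767e+00 -2.77006331e-03 -8.62944424e-01]
```

Remaining: -0.863 to -1.248, about 0.385.

```bash
python3 -m inch '[0,0,0,0,0,0.077,0,0,0,0,0,0,0.077,0,0,0,0,0,0,0.077,0,0,0,0,0,0,0.077,0,0,0,0,0,0,0.077,0,0,0,0,0,0,0,0,0,0,0,0,0,0,0,0,0,0,0,0,0,0]'; cat > fin.py <<'E'
from h import *
o=ctrl.get_obs(); print(o['force'],o['moment'],o['ee_pos'],o['eef_rot'],o['grip_width'])
im,d,K=cam("wrist"); C=cloud(d,K); save("w7.png",im)
T=R.from_euler('xyz',o['eef_rot']).as_matrix()
B=blue(im)&(d>0)&(np.mgrid[:420,:560][0]>100); L=C[B]; F=L[(L[:,2]>.172)&(L[:,2]<.184)]
A=np.c_[F[:,:2]-F[:,:2].mean(0),np.ones(len(F))]; print("plane",np.linalg.lstsq(A,F[:,2],rcond=None)[0],len(F))
hs=cv2.cvtColor(im,cv2.COLOR_RGB2HSV); m=(hs[...,1]<60)&(np.hypot(np.mgrid[:420,:560][0]-172,np.mgrid[:420,:560][1]-280)<14); q=C[m].mean(0); print("button",q,"in tool",(q-o['ee_pos'])@T)
print("lid yaw by button about (.594,-.1275):",np.degrees(np.arctan2(q[1]+.1275,q[0]-.594)))
c=np.array([.594,-.1275]); r=np.hypot(*(L[:,:2]-c).T); H=L[(r>.085)&(r<.115)&(L[:,2]<.16)]; h=np.median(H,0); print("handle",len(H),h,np.degrees(np.arctan2(h[1]-c[1],h[0]-c[0])))
E
python3 fin.py
```

```text
time_s: 15.98
ee_pos: [0.5945, -0.1275, 0.1833]
eef_rot: [-3.139, -0.002, -1.247]
force: [2.9, -1.0, 7.0]
grip_width: 0.0163
[ 2.92034669 -0.99537655  7.02351646] [-0.27468248 -0.49688409  0.20731617] [ 0.59447327 -0.12752662  0.18329816] [-3.13872488e+00 -2.21122139e-03 -1.24689763e+00] 0.016322775651265754
plane [-0.00108565 -0.00052682  0.17839801] 17393
button [ 0.63576342 -0.11336889  0.18413045] in tool [-0.0002785  -0.04365125 -0.00070773]
lid yaw by button about (.594,-.1275): 18.69380847868067
handle 0 [nan nan nan] nan
  return _methods._mean(a, axis=axis, dtype=dtype,
  ret = um.true_divide(
```

View pics/w7.png

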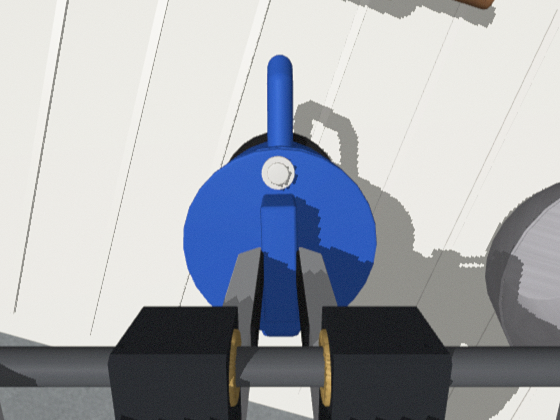

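The bar, button (278,172) and handle (280,100) are in line, and the lid is flat at rim height under a 7 N press and a 50 N grip. Handing in.

```bash
python3 -c "
from h import *
o=ctrl.get_obs();print(o['time_s'],abs(o['joint_vel']).max(),o['force']);ctrl.hand_in()"
```

```text
16.025 0.001540637002823113 [ 2.49039965 -1.4109115   5.57440667]
the job is handed in; nothing more can be done
```

I put the blue lid on the jug and twisted it 45° clockwise to the half-open pouring position. I handed in at 16.0 s with the arm still gripping it; the hand-in gives no verdict.

- **Entry:** the two lugs went down through the gaps without catching. The flange came to rest with its top 6 mm above the rim, so it was fully seated before any twisting.
- **Last checks:**
  - Lid yaw is about 18.7°, against about 18.5° for the jug, and the bar lines up with the handle in the final wrist picture.
  - The lid is tilted about 0.001 rad and sits within about 1 mm of the mouth's centre.
  - The arm is pressing down with about 6–7 N, the grip is set to 50 N, and the arm is still.
- **Not measured:**
  - I could not read the sprung ring directly. Its position is inferred from the 45° twist and the wrist moment, which rose to about 0.2 N m.
  - I did not re-measure the pan or rolling pin at the end, but the arm never came near them.
- **Disagreements:**
  - The top and side cameras put the jug's yaw at about 20.5°, and the handle in the wrist view gave about 16.5°. I went with the gaps and spout, which agreed on about 18.5°.
  - The final numeric check of the handle direction found no points, so the handle line-up at the end is by eye only.

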